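Nudge the cake nest plate onto its locating pins

ROBOT

A 6-joint arm with a two-finger parallel gripper is mounted at the origin on a cart in front of the work surface, level with it; the furniture and walls round the work are solid. World frame = base frame: x ahead of the robot, y to its left, z up, the work surface at z = 0. Lengths are in m, angles in rad, forces in N, time in s.
With the tool pointing down it reaches from about 0.35 to 0.95 m from the base axis. Payload 17.4 kg.
Tool frame: the origin (TCP) lies at the very end of the fingers, on their centre line; the grasp point (between the pads) lies 19 mm behind it; z points along the fingers, y is the line along which they close (so a half turn about z gives the same grasp; the last joint's range is limited). The gripper opens to 93 mm and grips with 3 to 60 N. Pads are 15 mm wide; open, the fingers measure 128 mm over their backs; the gripper's body (75 mm by 188 mm) begins 65 mm behind the grasp point.
Start: joints at [1.237, 0.116, 1.442, -0, 1.584, -0.038], TCP at [0.197, 0.646, 0.219] pointing down, gripper open.
Joint ranges: [-2.83, 2.83], [-0.83, 2.19], [0.07, 2.5], [-1.14, 4.28], [0.01, 3], [-2.97, 2.97]. Speed limits (rad/s): [1.89, 1.89, 2.22, 3.14, 3.14, 3.14].

INTERFACE

Orientations are given as [roll, pitch, yaw] about the fixed x, y, z axes, in that order (R = Rz(yaw) Ry(pitch) Rx(roll)).
In Python, from rig import manip gives the robot as it stands. The module is installed in compiled form; this text tells all that it offers.
- The arm moves only by the tool drive_tool, never from a script. Its argument "steps" is text: rows parted by semicolons, each of 4 numbers parted by spaces: the shift along the tool's x, y, z normalised to -1 to 1, where 1 is 8 cm, then the turn about the tool's z normalised to -1 to 1, where 1 is pi rad. A call has 1 to 20 rows; each row shifts and turns the commanded pose from where the row before left it, along the tool's axes as they then stand; what a row does not reach is not made up. A row lasts 1/8 s, in which the tool goes at most 62.5 mm and 10.7 degrees, less where a joint would pass 70% of its speed; a pose out of reach is approached as far as the arm can. A call with a number of a shift or a turn outside -1 to 1 is refused whole. A call with a gripper value outside its range is refused whole. "grip" is the closure, from 0 (fully open) to 1 (shut), set as the call begins (left out, the last holds). The fingers move at their own pace and stop on an object; "newtons" is the grip in N (left out, the last holds). Time passes only in rows, so rows that do not move let the fingers close. It gives the time, the measured TCP pose, the force, the opening and the grip force at its end, in the units of the state.
- manip.get_state(): the state, without advancing time (a new reading comes with each control period).
- manip.camera(name): name is "scene" or "top" or "wrist"; returns the picture (400x640x3 uint8, blue, green, red); there is no depth.
- manip.calibration(name): a dict with "camera_matrix" (3x3 intrinsics, pixels), "extrinsics" (4x4, takes a point from world to camera coordinates). Camera axes: x right, y down, z forward; pixel columns grow to the right and rows downward; lengths in m; the calibration is good to about 2 mm. A picture is of the moment at which its call begins: read the wrist's pose just before it. calibration takes no time and is no camera call; for the wrist camera it gives the pose at the moment of the call.
- manip.hand_in(): hands the job in; it is judged then, once.
Trained networks look in the newest picture that a camera, given by its name, has taken for a name from the list of things; names that differ only in an ending like _2 or _b are one class to them, and where a whole thing is asked for, a point or a joint stands for the part that bears it (a point fixed in the world has none). Each returns a list of dicts, best first, with "p" (0 to 1); they miss things now and then, are a little off and sometimes report something else, mostly with a low value. They report only what shows in the picture. A call takes as long as a camera call.
- manip.trace(camera, target): "mask" (400x640 bool, what is visible of it) and "pixel" ([column, row] in pixels, amid what is visible of it).
The state is a dict: "t": time; "qpos": joint angles; "qd": joint speeds; "effort": joint torques, N m; "tool_pos": TCP position; "ee_rot": TCP orientation; "ft_force": force on the tool from outside, world axes, zero at the start; "moment": the same for the moment, N m; "gripper_width": finger opening in m; "grasp_force": force on a finger pad.
Only numpy, scipy, OpenCV 4.12 (cv2) and the standard library are available. Lean on these libraries where they do the work, as an engineer would, in place of code of your own. Each camera call takes 0.05 s, during which the arm holds its last target. There are 200 camera calls.

TASK

The white cake nest plate was left lying out of place, on the loading ledge and the tips of the packing jig's two locating pins. Nudge it with the fingers, without lifting it, until its two small holes drop over the pins and it lies down flat on the steel base. Leave the cake, the tape roll and the timer beside the jig where they are.

Things in the scene. Friction and masses are not known exactly. Their poses are not given: they have to be found in the camera images.
- jig: Packing jig, fixed to the table: steel slab 10 mm thick, in its own frame x -120 to +70 mm, y -105 to +105 mm. Origin on the table under the midpoint of the two pins; z up, x from the ledge towards the pins. Two 3 mm high screw heads near the far corners are clear of the seated plate.
- seat (a point): Point on top of the slab midway between the two pins, where the plate's origin belongs; jig's axes. The pins stand at x = 0, y = -65 and +65 mm from it: 12 mm thick for the lowest 5 mm, then tapering to a 5 mm wide tip 12 mm above the slab (22 mm above the table).
- ledge (a point): Centre of the flat top of the loading ledge, a grey bar on the slab, 56 mm (jig x) by 190 mm (jig y), top 22 mm above the table, like the pin tips. In the jig's frame it spans x = -120 to -64 mm, y = -95 to +95 mm.
- nest_plate: Loose white plastic plate 120 (own x) x 170 (y) x 10 mm, 0.25 kg; origin at the centre of its underside. Middle opening 88 mm across; small holes, 16 mm across, at y = -65 and +65 mm, all through. Starts level on ledge and pin tips, 25-45 mm short of the seat (jig -x), up to 14 mm aside and 0.12 rad turned. Seated: origin at the seat, rear edge 4 mm off the ledge, top 2 mm below ledge top.
- ring_cake: A loose plain ring cake, about 80 mm across and 34 mm high, standing on the table to the jig's -y side; origin at the centre of its underside. To be left alone.
- tape_roll: A loose roll of tape lying flat, 103 mm across and 25 mm high, beyond the jig's far (+x) edge; origin at the centre of its underside. To be left alone.
- timer: A loose flat white kitchen timer, 70 x 66 x 21 mm, beyond the jig's far (+x) edge; origin at the centre of its underside. To be left alone.

How it is judged:
At the end, for the whole second after the job is handed in: The nest plate lies at rest flat on the jig's base with both pins in its small holes: centre within 4 mm of the seat, underside within 2.5 mm of the slab, tilted less than 0.03 rad, turned less than 0.06 rad from the jig; the ring cake, tape roll and timer are within 15 mm of where they started (horizontal distance between nest_plate and seat below 0.004 m and z of nest_plate in the frame of jig below 0.0125 m and angle between nest_plate's own z axis and vertical below 0.03 rad and angle between the x axis of nest_plate and the x axis of jig, either way round below 0.06 rad and linear speed of nest_plate below 0.01 m/s and distance of each of ring_cake, tape_roll, timer from where it was at the start of the episode below 0.015 m); the robot touches nothing.
It fails at once if the plate is lifted: its centre more than 8 mm above the height at which it lay (height (world z) of nest_plate above 0.03 m).
It fails at once if the plate is tipped up by more than 0.3 rad (angle between nest_plate's own z axis and vertical above 0.3 rad).
It fails at once if the ring cake, the tape roll or the timer is shifted or lifted by more than 15 mm (distance of any of ring_cake, tape_roll, timer from where it was at the start of the episode above 0.015 m).
It also fails if it takes over 64 s, if anything falls off the work surface, if the arm or the gripper's body presses on something with over 40 N, if the wrist force passes 120 N, or if a joint passes its speed limit or range.

## Working session

There is one attempt and no reset: what is moved stays moved. The work goes in short steps, Python scripts to look and compute and a tool call to move; the robot and the scene stay as the last step left them, time stands still between calls to the robot, and variables do not carry over. Pictures are saved under pics/ and viewed, at most 10 in all, crops included, and the job is handed in when it is done.

Besides the shell and the picture viewer there is one more tool, called by a JSON object that holds its "name" and its "arguments". drive_tool: Moves the arm, as the interface text tells. Scaled input: -1 to 1 covers 8 cm each way for a shift and pi rad each way for a turn. Its arguments: {"type":"object","properties":{"steps":{"type":"string"},"grip":{"type":"number"},"newtons":{"type":"number"}},"required":["steps"]}

```bash
mkdir -p pics; cat > h.py <<'E'
import numpy as np, cv2
from rig import manip
def proj(cam,P):
    c=manip.calibration(cam);K=np.array(c["camera_matrix"]);T=np.array(c["extrinsics"])
    q=(T[:3,:3]@np.atleast_2d(P).T).T+T[:3,3]; u=(K@q.T).T; return u[:,:2]/u[:,2:]
def back(cam,px,z):
    c=manip.calibration(cam);K=np.array(c["camera_matrix"]);T=np.array(c["extrinsics"])
    px=np.atleast_2d(px).astype(float); d=(np.linalg.inv(K)@np.c_[px,np.ones(len(px))].T).T@T[:3,:3]
    o=-T[:3,:3].T@T[:3,3]; return (o+d*((z-o[2])/d[:,2])[:,None])[:,:2]
E
python3 - <<'E'
from h import *
np.set_printoptions(precision=4,suppress=True)
im=manip.camera("top");cv2.imwrite("pics/top0.png",im)
for n,z in [("nest_plate",.032),("jig",.01),("ledge",.022),("ring_cake",.034),("tape_roll",.025),("timer",.021)]:
    r=manip.trace("top",n)
    for d in r[:2]:
        m=d["mask"].astype(np.uint8); c=max(cv2.findContours(m,0,2)[0],key=cv2.contourArea)
        box=cv2.boxPoints(cv2.minAreaRect(c)); print(n,round(d["p"],2),d["pixel"],m.sum(),back("top",d["pixel"],z),"\n",back("top",box,z).tolist())
im=manip.camera("scene");cv2.imwrite("pics/scene0.png",im)
print(manip.get_state())
E
```

```text
nest_plate 0.92 [301.8, 214.9] 3161 [[ 0.4965 -0.3314]] 
 [[0.4309582740330358, -0.2836185538230445], [0.550890912808859, -0.29229384249899304], [0.536548140305112, -0.46393419598153707], [0.41723588305112735, -0.45256525193683383]]
jig 0.85 [314.7, 208.7] 5106 [[ 0.5114 -0.3589]] 
 [[0.4109719466482804, -0.2521196848012519], [0.6030590440774777, -0.2587222604009203], [0.5923673784279931, -0.4724410843789834], [0.4011233299993654, -0.4605838080679611]]
ledge 0.97 [312.9, 208.4] 4836 [[ 0.5109 -0.3551]] 
 [[0.4128494015428698, -0.2536922450943878], [0.6000824119072432, -0.2597466342743627], [0.589999228559327, -0.46994909355202985], [0.4035647673931647, -0.4587860473225688]]
ring_cake 0.88 [396.2, 193.8] 1043 [[ 0.5381 -0.5328]] 
 [[0.5771708119021188, -0.49326374252239513], [0.5759001125465708, -0.5700481871556583], [0.5008916957496474, -0.5668132747147183], [0.5020899637866147, -0.4907932784341247]]
tape_roll 0.84 [332.5, 129.2] 935 [[ 0.6843 -0.4006]] 
 [[0.7058948551277198, -0.3560127745005178], [0.7041708776088698, -0.45264416442612065], [0.5992617684840967, -0.44981849273879315]
[... 270 characters left out ...]

timer 0.38 [312.9, 206.1] 5074 [[ 0.516  -0.3552]] 
 [[0.4114259335999566, -0.25347640708291097], [0.6002307749747348, -0.259321435722306], [0.5903889855851321, -0.47056616371509774], [0.4023782298595198, -0.4595482864399527]]
{'t': 0.4, 'qpos': array([ 1.2372,  0.1161,  1.4417,  0.    ,  1.584 , -0.0378]), 'qd': array([ 0.0006, -0.0016, -0.0001,  0.0011,  0.0009,  0.0006]), 'effort': array([  0.0001, -72.0176, -62.2097,   0.078 ,   0.019 ,  -0.    ]), 'tool_pos': array([0.1968, 0.6457, 0.2186]), 'ee_rot': array([-3.1415, -0.    ,  2.8458]), 'ft_force': array([-0.5367,  0.4037,  0.5256]), 'moment': array([ 0.0464, -0.0033,  0.0088]), 'grasp_force': 0.0, 'gripper_width': 0.09303406144310605}
```

View pics/top0.png

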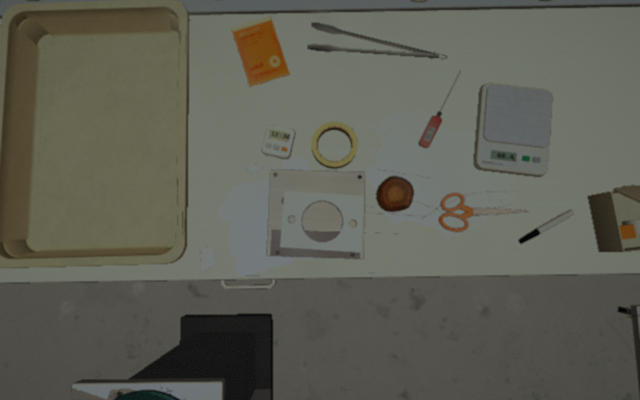

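View pics/scene0.png

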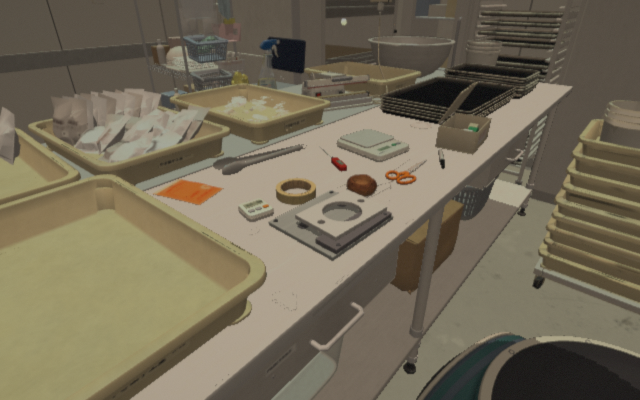

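The top view shows the jig at about px (268–365, 170–258). The plate lies on its near part, opening at (322,221) and small holes at (291,219) and (352,224). The cake is at (396,194), the tape at (334,145) and the timer at (278,141). The scene view shows the plate lying level. I'm moving over the jig for a closer wrist view.

{"name": "drive_tool", "arguments": {"steps": "-0.52 -0.49 -0.11 0;-0.52 -0.49 -0.11 0;-0.52 -0.49 -0.11 0;-0.52 -0.49 -0.11 0;-0.52 -0.49 -0.11 0;-0.52 -0.49 -0.11 0;-0.52 -0.49 -0.11 0;-0.52 -0.49 -0.11 0;-0.52 -0.49 -0.11 0;-0.17 -0.68 0 0;-0.17 -0.68 0 0;-0.17 -0.68 0 0;-0.17 -0.68 0 0;-0.17 -0.68 0 0;-0.17 -0.68 0 0;-0.17 -0.68 0 0;-0.17 -0.68 0 0;-0.17 -0.68 0 0;-0.17 -0.68 0 0"}}

```text
t: 2.78
tool_pos: [0.4231, -0.3629, 0.298]
ee_rot: [-3.141, 0.001, 2.845]
ft_force: [1.3, 0.4, 0.1]
gripper_width: 0.0932
grasp_force: 0.0
```

{"name": "drive_tool", "arguments": {"steps": "0 0 0 0.058;0 0 0 0.058;0 0 0 0.058;0 0 0 0.058;0 0 0 0.058;0 0 0 0.058;0 0 0 0.058;0 0 0 0.058;0 0 0 0.058;0 0 0 0.058;0 0 0 0.058;0 0 0 0.058;0 0 0 0.058;0 0 0 0.058;0 0 0 0.058;0 0 0 0.058;0 0 0 0"}}

```text
t: 4.9
tool_pos: [0.4236, -0.3609, 0.2979]
ee_rot: [3.142, -0.0, -0.069]
ft_force: [0.3, 1.3, 0.2]
gripper_width: 0.0931
grasp_force: 0.0
```

```bash
python3 - <<'E'
from h import *
np.set_printoptions(precision=4,suppress=True)
im=manip.camera("wrist");cv2.imwrite("pics/w1.png",im)
print(manip.get_state());T=np.array(manip.calibration("wrist")["extrinsics"]);print(-T[:3,:3].T@T[:3,3],T[:3,:3])
E
```

```text
{'t': 4.95, 'qpos': array([-0.7516, -0.1522,  1.5793,  0.    ,  1.7144,  0.8847]), 'qd': array([-0.0013,  0.0003, -0.0007,  0.0009,  0.0023, -0.0279]), 'effort': array([ -0.0152, -49.9118, -62.771 ,   0.0559,  -0.0552,   1.1441]), 'tool_pos': array([ 0.4236, -0.3609,  0.2979]), 'ee_rot': array([ 3.1415, -0.0001, -0.0655]), 'ft_force': array([-0.6065,  0.7784,  0.3115]), 'moment': array([-0.0153,  0.1245,  0.0556]), 'grasp_force': 0.0, 'gripper_width': 0.09340976060029167}
[ 0.4895 -0.3652  0.4653] [[-0.0644 -0.9979  0.0009]
 [-0.9689  0.0628  0.2394]
 [-0.239   0.0145 -0.9709]]
```

View pics/w1.png

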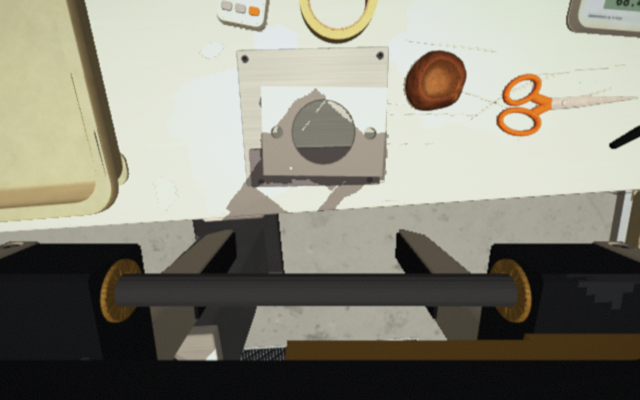

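The wrist view shows the slab's far corners at (237,50) and (388,47). The plate spans about (261–386, 87–182), with its opening at (323,131) and small holes at (277,131) and (370,133). I'm enlarging it for accurate points.

```bash
python3 - <<'E'
from h import *
np.set_printoptions(precision=4,suppress=True)
im=manip.camera("wrist")
c=cv2.resize(im[40:195,225:400],None,fx=4.5,fy=3.8,interpolation=cv2.INTER_CUBIC)
cv2.imwrite("pics/w1c.png",c)
for n,z in [("nest_plate",.032),("jig",.01)]:
    d=manip.trace("wrist",n)[0]; m=d["mask"].astype(np.uint8)
    cs,_=cv2.findContours(m,cv2.RETR_CCOMP,cv2.CHAIN_APPROX_NONE)
    for k in cs:
        if len(k)<12: continue
        w=back("wrist",k[:,0,:],z).astype(np.float32)
        r=cv2.minAreaRect(w*1000); print(n,d["p"],len(k),r)
        if n=="jig": print(cv2.boxPoints(r))
E
```

```text
nest_plate 0.76 416 ((483.05426025390625, -376.2879943847656), (171.1134033203125, 121.76289367675781), 85.03421020507812)
nest_plate 0.76 33 ((477.8323974609375, -440.34429931640625), (15.31761646270752, 16.405292510986328), 88.49317169189453)
nest_plate 0.76 33 ((488.484619140625, -312.4037170410156), (16.31252670288086, 15.756866455078125), 41.03071975708008)
nest_plate 0.76 180 ((483.7584533691406, -375.81573486328125), (87.72655487060547, 87.19210052490234), 41.69306945800781)
jig 0.84 30 ((476.4498596191406, -444.91314697265625), (14.631474494934082, 15.825203895568848), 88.49402618408203)
[[ 468.3477 -452.0184]
 [ 484.1675 -452.4343]
 [ 484.552  -437.8079]
 [ 468.7322 -437.392 ]]
jig 0.84 29 ((488.4610595703125, -309.7743225097656), (15.059069633483887, 14.527229309082031), 39.81383514404297)
[[ 478.0266 -309.0161]
 [ 487.3282 -320.1749]
 [ 498.8956 -310.5326]
 [ 489.5939 -299.3738]]
jig 0.84 177 ((482.8843078613281, -376.399169921875), (89.64923095703125, 89.32613372802734), 11.591711044311523)
[[ 429.9995 -341.6539]
 [ 447.9484 -429.1582]
 [ 535.7691 -411.1444]
 [ 517.8203 -323.6401]]
jig 0.84 871 ((500.1726379394531, -364.32403564453125), (212.13124084472656, 193.46839904785156), 87.32723236083984)
[[ 398.5977 -465.7634]
 [ 591.8556 -474.7852]
 [ 601.7476 -262.8846]
 [ 408.4897 -253.8629]]
```

View pics/w1c.png

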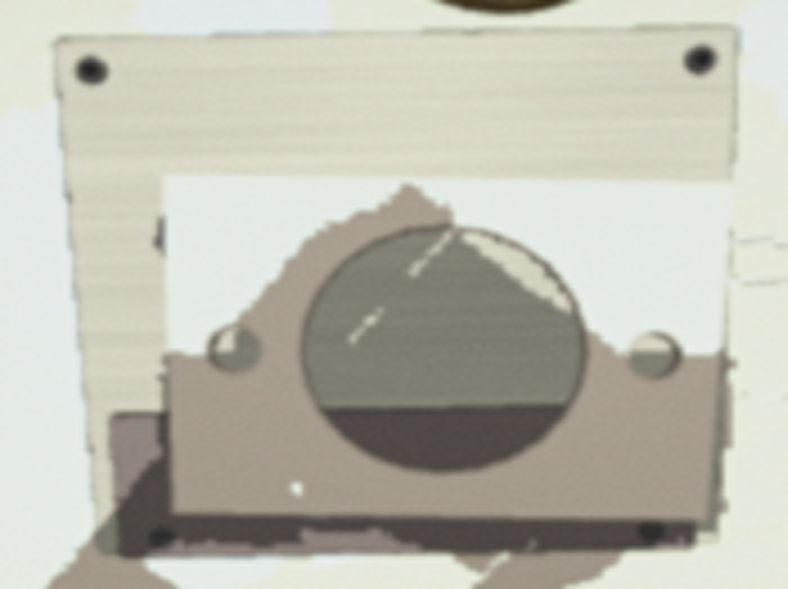

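The enlargement gives usable points. The slab's far corners are at crop (58,38) and (736,27). The ledge's front edge runs through (112,412), (325,408) and (566,404). The left pin peeks out at (160,233).

```bash
python3 - <<'E'
from h import *
np.set_printoptions(precision=4,suppress=True)
f=lambda p,z: back("wrist",np.array(p)/[4.5,3.8]+[225,40],z)
far=f([(58,38),(736,27)],.01); led=f([(112,412),(325,408),(566,404)],.022); pin=f([(158,233)],.02)
print(far,led,pin)
for q in(far,led):
    d=q[0]-q[-1];print("yaw",np.arctan2(-d[0],d[1]),np.linalg.norm(d))
y=-.047
X=np.array([np.cos(y),np.sin(y)]);Y=np.array([-X[1],X[0]])
print("origin from far",far.mean(0)-.07*X)
l=led[0]; print("from ledge corner",l+.064*X-.095*Y)
E
```

```text
[[ 0.6003 -0.2662]
 [ 0.5904 -0.4729]] [[ 0.4671 -0.2696]
 [ 0.4641 -0.3378]
 [ 0.4606 -0.4148]] [[ 0.5306 -0.291 ]]
yaw -0.04764041830146669 0.20697023474176343
yaw -0.04493095027609573 0.14533693963619979
origin from far [ 0.5254 -0.3663]
from ledge corner [ 0.5266 -0.3675]
```

Jig origin is about (0.526, -0.367), yaw -0.047. In the jig frame the plate sits at x -42 mm, y -11 mm, turned -0.037 rad, which agrees with the given start range. First I'll use closed fingers inside the opening to push it sideways.

{"name": "drive_tool", "arguments": {"steps": "0.126 0.026 0.49 -0.007;0.126 0.026 0.49 0;0.126 0.026 0.49 0;0.126 0.026 0.49 0;0.126 0.026 0.49 0;0.126 0.026 0.49 0;0 0 0 0;0 0 0 0;0 0 0 0", "grip": 1, "newtons": 10}}

```text
t: 6.22
tool_pos: [0.4838, -0.3771, 0.0648]
ee_rot: [3.14, -0.002, -0.047]
ft_force: [-0.7, 0.4, 0.4]
gripper_width: 0.0078
grasp_force: 0.0
```

{"name": "drive_tool", "arguments": {"steps": "0 0 0.24 0;0 0 0.24 0;0 0 0 0;0 -0.12 0 0;0 -0.12 0 0;0 -0.03 0 0;0 -0.03 0 0;0 -0.03 0 0;0 -0.03 0 0;0 -0.03 0 0;0 -0.03 0 0;0 -0.03 0 0;0 0 0 0"}}

```text
t: 7.85
tool_pos: [0.4851, -0.3404, 0.0243]
ee_rot: [3.142, -0.0, -0.047]
ft_force: [-0.0, -0.5, 1.2]
gripper_width: 0.0003
grasp_force: 0.5
```

```bash
cat >> h.py <<'E'
O=np.array([.526,-.367]);yw=-.047
X=np.array([np.cos(yw),np.sin(yw)]);Y=np.array([-X[1],X[0]])
def plate(cam="wrist",z=.032):
    im=manip.camera(cam); r=manip.trace(cam,"nest_plate")
    if not r: print("none");return im
    m=r[0]["mask"].astype(np.uint8)
    for k in cv2.findContours(m,cv2.RETR_CCOMP,cv2.CHAIN_APPROX_NONE)[0]:
        if len(k)<12: continue
        w=back(cam,k[:,0,:],z)-O; q=np.c_[w@X,w@Y].astype(np.float32)*1000
        print(round(r[0]["p"],2),len(k),[np.round(a,2) for a in cv2.minAreaRect(q)])
    s=manip.get_state();d=s["tool_pos"][:2]-O;print("tool jig",d@X*1000,d@Y*1000,s["tool_pos"][2],s["ee_rot"][2]-yw,s["ft_force"],s["t"])
    return im
E
python3 - <<'E'
from h import *
np.set_printoptions(precision=4,suppress=True)
im=plate();cv2.imwrite("pics/w2.png",im[0:400]);plate("top")
E
```

```text
0.97 47 [array([-93.68,  24.33]), array([ 5.46, 14.56]), np.float64(89.82)]
0.97 181 [array([-90.75, -73.66]), array([36.43, 26.13]), np.float64(89.99)]
0.97 939 [array([-18.61,  -7.72]), array([171.89,  73.91]), np.float64(89.0)]
0.97 60 [array([-41.14, -69.06]), array([10.2 , 14.25]), np.float64(47.27)]
tool jig -42.09772949191293 24.562120067769644 0.02430541170899283 -0.0005949064073166727 [-0.3186 -0.2671  1.3616] 7.95
none
```

View pics/w2.png

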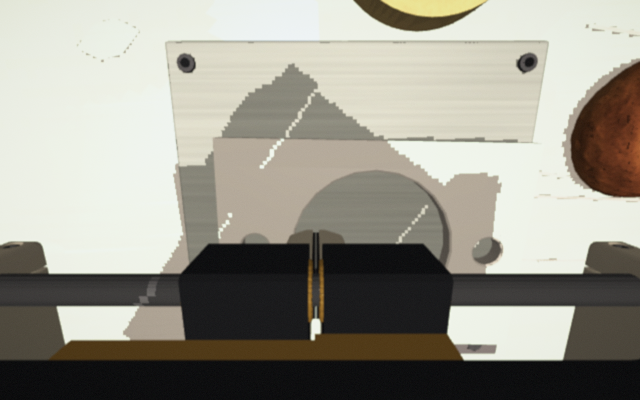

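The wrist view shows the plate square-ish, its front edge at row about 139 and the right hole at (487,250), with the fingertips against the opening's left wall. It still needs about 8 mm sideways.

{"name": "drive_tool", "arguments": {"steps": "0 -0.025 0 0;0 -0.025 0 0;0 -0.025 0 0;0 -0.025 0 0;0 0 0 0"}}

```text
t: 8.68
tool_pos: [0.4855, -0.3324, 0.0243]
ee_rot: [-3.141, -0.0, -0.047]
ft_force: [-0.7, -0.9, 0.8]
gripper_width: 0.0004
grasp_force: 0.6
```

```bash
python3 - <<'E'
from h import *
np.set_printoptions(precision=4,suppress=True)
im=plate()
E
```

```text
0.64 45 [array([-93.3 ,  32.42]), array([ 5.45, 13.85]), np.float64(89.83)]
0.64 181 [array([-89.61, -66.26]), array([22.62, 37.96]), np.float64(0.0)]
0.64 946 [array([-17.96,   1.41]), array([ 76.84, 171.55]), np.float64(0.02)]
0.64 60 [array([-38.05, -61.35]), array([10.47, 13.95]), np.float64(50.76)]
tool jig -42.113534683014116 32.65729527056274 0.024234366225276558 -0.000538154695373258 [ 0.2006 -0.8083  1.831 ] 8.775
```

{"name": "drive_tool", "arguments": {"steps": "0 0.1 0 0;0 0 -0.3 0;0 0 -0.3 0;-0.5 0.15 0 0;-0.5 0.15 0 0;0 0 0 0"}}

```text
t: 9.52
tool_pos: [0.4022, -0.3616, 0.0724]
ee_rot: [3.141, 0.0, -0.05]
ft_force: [0.7, -0.0, -0.2]
gripper_width: 0.0007
grasp_force: 0.0
```

{"name": "drive_tool", "arguments": {"steps": "0 0 0 0;0 0 0 0;0 0 0 0;0 0 0 0;0 0 0 0;0 0 0 0;0 0 0 0", "grip": 0}}

```text
t: 10.4
tool_pos: [0.404, -0.3607, 0.0723]
ee_rot: [3.142, -0.0, -0.048]
ft_force: [-0.1, 1.3, 0.1]
gripper_width: 0.0655
grasp_force: 0.0
```

```bash
python3 - <<'E'
from h import *
np.set_printoptions(precision=4,suppress=True)
im=plate()
E
```

```text
0.67 907 [array([-40.54,   1.54]), array([120.76, 171.6 ]), np.float64(0.65)]
0.67 66 [array([-41.92,  64.97]), array([14.76, 15.05]), np.float64(41.98)]
0.67 65 [array([-40.32, -62.32]), array([14.29, 14.46]), np.float64(65.38)]
0.67 376 [array([-41.25,   1.23]), array([84.63, 84.88]), np.float64(41.62)]
tool jig -122.15934010243151 0.5118328505977214 0.07228245185437648 -0.0006232784963217525 [ 0.2303 -0.664   0.3596] 10.5
```

{"name": "drive_tool", "arguments": {"steps": "0 0 0.2 0;0 0 0.2 0;0 0 0.2 0;0 0 0 0;0.05 0 0 0;0.05 0 0 0;0.05 0 0 0;0.05 0 0 0;0.05 0 0 0;0.05 0 0 0;0.05 0 0 0;0.05 0 0 0;0.05 0 0 0;0.05 0 0 0;0.03 0 0 0;0 0 0 0"}}

```text
t: 12.5
tool_pos: [0.4466, -0.3628, 0.0243]
ee_rot: [3.141, -0.0, -0.047]
ft_force: [-0.4, 0.1, -0.4]
gripper_width: 0.0933
grasp_force: 0.0
```

```bash
python3 - <<'E'
from h import *
np.set_printoptions(precision=4,suppress=True)
im=plate();print(manip.get_state()["gripper_width"]);cv2.imwrite("pics/w3.png",im)
E
```

```text
0.8 1140 [array([-13.24,   0.55]), array([115.21, 172.17]), np.float64(0.0)]
0.8 74 [array([-10.2 ,  63.38]), array([13.13, 12.97]), np.float64(42.75)]
0.8 77 [array([-10.04, -62.39]), array([13.7 , 13.48]), np.float64(48.2)]
0.8 475 [array([-10.19,   0.74]), array([83.39, 83.55]), np.float64(66.1)]
tool jig -79.60564662062558 0.515229585543481 0.024334568620280488 -0.0005287908205930253 [ 0.1387  0.0928 -0.4426] 12.6
0.09276645838680395
```

View pics/w3.png

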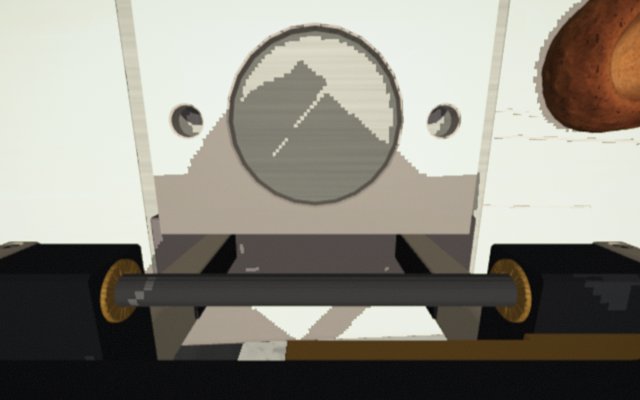

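The plate is square to the fingers. Its opening is at (316,115), the holes at (187,121) and (444,121), and the pins are coming into view in the upper part of the holes. I'll push on for the last stretch.

{"name": "drive_tool", "arguments": {"steps": "0.025 0 0 0;0.025 0 0 0;0.025 0 0 0;0.025 0 0 0;0.025 0 0 0;0.025 0 0 0;0 0 0 0;0 0 0 0"}}

```text
t: 13.6
tool_pos: [0.4583, -0.3633, 0.0242]
ee_rot: [-3.142, 0.0, -0.048]
ft_force: [0.3, -0.2, 0.5]
gripper_width: 0.0927
grasp_force: 0.0
```

```bash
python3 - <<'E'
from h import *
np.set_printoptions(precision=4,suppress=True)
im=plate(z=.02);cv2.imwrite("pics/w4.png",im)
E
```

```text
0.83 1085 [array([0.18, 1.56]), array([120.62, 171.86]), np.float64(0.0)]
0.83 73 [array([  0.22, -61.47]), array([13.95, 13.88]), np.float64(47.08)]
0.83 72 [array([ 0.56, 64.91]), array([13.81, 13.54]), np.float64(42.0)]
0.83 442 [array([0.12, 1.54]), array([83.74, 83.8 ]), np.float64(22.38)]
tool jig -67.78889811546466 0.5038240547817622 0.024253422721608204 -0.0006296284680186587 [ 0.1506  0.0199 -0.1827] 13.7
```

View pics/w4.png

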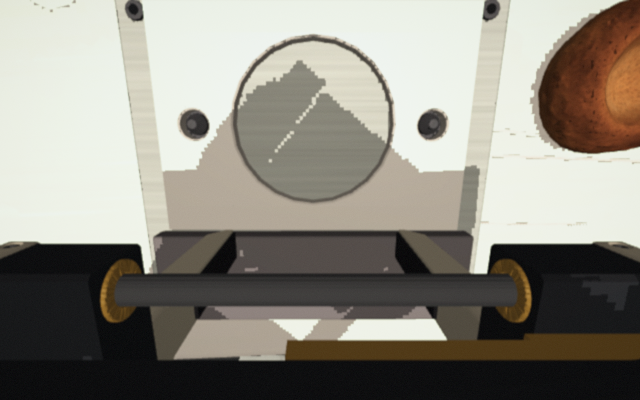

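The plate has dropped. Both pins show inside the holes at (194,124) and (432,124), and with the top taken at 20 mm it measures 120.6 x 171.9 mm. I'll back off, rise and check.

{"name": "drive_tool", "arguments": {"steps": "-0.2 0 0 0;0 0 -0.5 0;0 0 -0.5 0;0 0 -0.5 0;-0.3 0 -0.5 0;-0.3 0 -0.5 0;0 0 0 0;0 0 0 0;0 0 0 0"}}

```text
t: 14.82
tool_pos: [0.3942, -0.3599, 0.2228]
ee_rot: [-3.14, 0.001, -0.047]
ft_force: [0.5, -0.3, -0.3]
gripper_width: 0.0932
grasp_force: 0.0
```

```bash
python3 - <<'E'
from h import *
np.set_printoptions(precision=4,suppress=True)
im=plate(z=.02)
c=cv2.resize(im[0:240,170:470],None,fx=2.5,fy=2.5,interpolation=cv2.INTER_CUBIC);cv2.imwrite("pics/w5.png",c)
manip.camera("top")
for n,z in [("ring_cake",.034),("tape_roll",.025),("timer",.021)]:
    r=manip.trace("top",n)
    if r: print(n,r[0]["p"],r[0]["pixel"])
E
```

```text
0.69 520 [array([0.64, 1.5 ]), array([119.56, 172.73]), np.float64(0.03)]
0.69 41 [array([  0.01, -62.28]), array([14.72, 16.15]), np.float64(0.03)]
0.69 38 [array([-0.1 , 65.87]), array([13.58, 15.91]), np.float64(41.9)]
0.69 226 [array([-0.78,  1.63]), array([86.42, 87.14]), np.float64(21.4)]
tool jig -131.76782723954372 0.7898549649543326 0.2230822233157789 -0.00026233804872115296 [ 0.3707  0.4035 -0.4932] 14.925
ring_cake 0.74 [393.6, 194.1]
tape_roll 0.93 [331.3, 127.8]
timer 0.71 [276.2, 138.4]
```

View pics/w5.png

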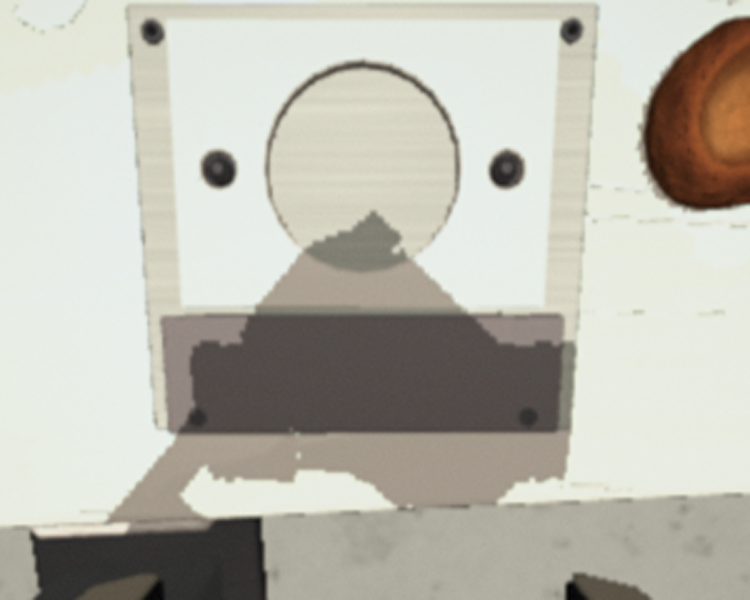

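The plate lies flat and square. Both pins are centred in the holes at crop (219,168) and (507,168), and there is an even gap to the ledge. The cake, tape roll and timer haven't been moved, so I'm handing in.

```bash
python3 -c "
from rig import manip
print(manip.hand_in())"
```

```text
the job is handed in; nothing more can be done
None
```

The nest plate is down over both pins, and the last wrist picture shows it flat and square on the slab. The cake, tape roll and timer were left in place, and I handed the job in at about 15 s (the hand-in returned no verdict).

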